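# Fit the right spacer into the glue-up jig

## Task

Three wooden spacers that differ only in length lie beside the small glue-up jig. Pick the one that fills the gap between the jig's two cheeks, neither too long nor too short, and lay it flat on the jig's base, bridging squarely from cheek to cheek and midway along them, then let go of it. Leave the other two spacers where they lie.

Things in the scene. Friction and masses are not known exactly. Their poses are not given: they have to be found in the camera images.
- jig: Jig fixed to the table: plywood base 210 (x) x 130 (y) x 14 mm with two upright wooden cheeks, 22 mm thick, 110 mm long along y, tops at z = 50 mm. Clear gap 140 mm along x (inner faces at x = -70, +70), open at both y ends; inner top edges bevelled 10 mm at 45 degrees. Origin: centre of the base's underside, at table height; base's upper face at z = 14 mm; z up. Same either way round.
- spacer_short: the shortest of three look-alike dark wooden blocks, 98 (x) x 32 (y) x 36 mm (z), about 59 g, a pale plug near each end of its top; loose on the table, long side within 15 degrees of world x. Origin: centre of its underside; z up. Grip it across its 32 mm width at mid-length from above; there is room for a fully open gripper.
- spacer_medium: the middle one of three look-alike dark wooden blocks, 132 (x) x 32 (y) x 36 mm (z), about 79 g, a pale plug near each end of its top; loose on the table, long side within 15 degrees of world x. Origin: centre of its underside; z up. Grip it across its 32 mm width at mid-length from above; there is room for a fully open gripper.
- spacer_long: the longest of three look-alike dark wooden blocks, 168 (x) x 32 (y) x 36 mm (z), about 101 g, a pale plug near each end of its top; loose on the table, long side within 15 degrees of world x. Origin: centre of its underside; z up. Grip it across its 32 mm width at mid-length from above; there is room for a fully open gripper.
Not all that is in view belongs to the job. Leave any pink look-alike of the spacer_medium alone.

How it is judged (in metres and radians):
At the end, for the whole second after the job is handed in: The 132 mm spacer lies flat (within 6 degrees) on the jig's base, centred within 15 mm across and 20 mm along the cheeks, its length within 10 degrees of square to them, released and at rest; the other two spacers are within 30 mm of where they started (x of spacer_medium in the frame of jig between -0.015 and 0.015 m and y of spacer_medium in the frame of jig between -0.02 and 0.02 m and z of spacer_medium in the frame of jig between 0.009 and 0.019 m and angle between the x axis of spacer_medium and the x axis of jig, either way round below 0.175 rad and angle between spacer_medium's own z axis and vertical below 0.1 rad and linear speed of spacer_medium below 0.02 m/s and distance of each of spacer_short, spacer_long from where it was at the start of the episode below 0.03 m); the robot touches nothing.
It fails at once if one of the other two spacers is lifted or pushed more than 50 mm from its place (distance of any of spacer_short, spacer_long from where it was at the start of the episode above 0.05 m).
It also fails if it takes over 35 s, if anything falls off the work surface, if the arm or the gripper's body presses on something with over 40 N, if the wrist force passes 120 N, or if a joint passes its speed limit or range.

## Robot

A 6-joint arm with a two-finger parallel gripper is mounted at the origin on a cart in front of the work surface, level with it; the furniture and walls round the work are solid. World frame = base frame: x ahead of the robot, y to its left, z up, the work surface at z = 0. Lengths are in mm, angles in degrees, forces in N, time in s.
With the tool pointing down it reaches from about 325 to 925 mm from the base axis. Payload 3.1 kg.
Tool frame: the origin (TCP) lies at the very end of the fingers, on their centre line; the grasp point (between the pads) lies grasp_offset behind it (grasp_offset is the distance from the TCP to the grasp point, in mm); z points along the fingers, y is the line along which they close (so a half turn about z gives the same grasp; the last joint's range is limited). The gripper opens to 85 mm and grips with 20 to 120 N. Pads are 22 mm wide; open, the fingers measure 114 mm over their backs; the gripper's body (76 mm by 85 mm) begins 54 mm behind the grasp point. The pads swing forward as they close: fully open they stand 13 mm farther back than shut.
Start: joints at [-73.465, 12.427, 92.441, -0, 75.132, -6.429], TCP at [243.869, -575.472, 231.3] pointing down, gripper open.
Joint ranges: [-157.48, 157.48], [-44.54, 120.13], [17.64, 146.25], [-64.5, 244.5], [7.68, 150.69], [-147.95, 147.95]. Speed limits (degrees/s): [159.86, 159.86, 180, 180, 180, 180].

## Interface

Orientations are given as [roll, pitch, yaw] about the fixed x, y, z axes, in that order (R = Rz(yaw) Ry(pitch) Rx(roll)).
In Python, from station import * gives the robot as it stands. Calls block until the motion is done:
- goto(position, orientation): joint-space move of the TCP to a pose.
- move_l(position, attitude=None, speed=150): straight line of the TCP; attitude=None keeps the orientation; speed is the mean speed in mm/s.
- move_j(angles): joint-space move.
- grip(opening, squeeze=None): finger opening in mm; squeeze is the grip in N (None keeps the last); returns when the fingers have stopped.
- wait(seconds).
- solve_ik(position, orientation): joint angles nearest the present ones, or None.
- get_obs(): the state.
- get_image(name): name is "side" or "top" or "wrist"; returns the picture (384x512x3 uint8, red, green, blue); there is no depth.
- get_calibration(name): a dict with "fx", "fy", "cx", "cy" (pixels), "R" (3x3) and "t" (3): a world point X has camera coordinates R X + t; the wrist camera has in their place "mount" (4x4, takes a point from camera to tool coordinates, whose origin is the TCP and whose axes are the flange's). Camera axes: x right, y down, z forward; pixel columns grow to the right and rows downward; lengths in mm; the calibration is good to about 2 mm. A picture is of the moment at which its call begins: read the wrist's pose just before it. get_calibration takes no time and is no camera call.
A pose or a line that the arm cannot do raises Unreachable and nothing moves.
- sign_off(): hands the job in; it is judged then, once.
Trained networks look in the newest picture that a camera, given by its name, has taken for a name from the list of things; names that differ only in an ending like _2 or _b are one class to them, and where a whole thing is asked for, a point or a joint stands for the part that bears it (a point fixed in the world has none). Each returns a list of dicts, best first, with "score" (0 to 1); they miss things now and then, are a little off and sometimes report something else, mostly with a low value. They report only what shows in the picture. A call takes as long as a camera call. They do not tell look-alikes from the thing itself.
- spot_in(name, camera): "extent" ([centre column, centre row, width, height] in pixels, round what is visible of it).
- regions_of(name, camera): "region" (384x512 bool, what is visible of it) and "extent" ([centre column, centre row, width, height] in pixels, round what is visible of it).
The state is a dict: "t": time; "joint_pos": joint angles; "qvel": joint speeds; "effort": joint torques, N m; "tcp_pos": TCP position; "ee_rot": TCP orientation; "wrist_force": force on the tool from outside, world axes, zero at the start; "moment": the same for the moment, N m; "grip_width": finger opening in mm; "grip_force": force on a finger pad.
Only numpy, scipy, OpenCV 4.12 (cv2) and the standard library are available. Lean on these libraries where they do the work, as an engineer would, in place of code of your own. Each camera call takes 0.05 s, during which the arm holds its last target. There are 200 camera calls.

## Working session

There is one attempt and no reset: what is moved stays moved. The work goes in short steps, each a Python script; the robot and the scene stay as the last script left them, time stands still between calls to the robot, and variables do not carry over. Pictures are saved under pics/ and viewed, at most 10 in all, crops included, and the job is handed in when it is done.

```bash
mkdir -p pics; python3 - <<'E'
from station import *
import cv2,numpy as np
o=get_obs(); print(o['t'],o['tcp_pos'],o['ee_rot'],[k for k in o])
ims=[]
for c in ("top","side"):
    im=get_image(c); ims.append(im)
    for n in ("jig","spacer_short","spacer_medium","spacer_long"):
        for d in regions_of(n,c): 
            r=d['region']; print(c,n,round(d['score'],2),np.round(d['extent']),r.sum(),np.round(cv2.minAreaRect(np.argwhere(r)[:,::-1].astype(np.float32))[1]))
    print({k:np.round(v,3).tolist() for k,v in get_calibration(c).items()})
cv2.imwrite('pics/a.png',cv2.resize(ims[0],(796,597))[:,:,::-1]); cv2.imwrite('pics/b.png',ims[1][:,:,::-1])
print(get_obs()['t'])
E
```

```text
0.0 [ 243.60379052 -574.6716606   229.92900405] [-1.79858770e+02 -1.63629205e-02  2.29634340e+01] ['t', 'joint_pos', 'qvel', 'effort', 'tcp_pos', 'ee_rot', 'wrist_force', 'moment', 'grip_force', 'grip_width']
top jig 0.61 [355. 153.  54.  81.] 3479 [48. 74.]
top spacer_short 0.58 [150. 169.  13.  31.] 446 [35. 13.]
top spacer_medium 0.79 [186. 238.  23.  51.] 632 [48. 13.]
top spacer_long 0.97 [250. 190.  24.  61.] 711 [61. 12.]
top spacer_long 0.18 [197. 166.  18.  49.] 617 [14. 48.]
{'fx': 384.12, 'fy': 384.12, 'cx': 249.931, 'cy': 190.158, 'R': [[-0.013, -1.0, -0.01], [-0.997, 0.014, -0.075], [0.076, 0.009, -0.997]], 't': [89.109, 466.16, 1054.145]}
side jig 0.73 [245. 127.  69.  46.] 1810 [69. 35.]
side spacer_short 0.63 [202. 269.  41.  24.] 789 [42. 19.]
side spacer_medium 0.71 [288. 248.  50.  22.] 982 [19. 54.]
side spacer_medium 0.65 [216. 226.  47.  28.] 887 [52. 18.]
side spacer_long 0.62 [255. 194.  58.  18.] 948 [58. 17.]
{'fx': 463.636, 'fy': 463.636, 'cx': 256.574, 'cy': 189.963, 'R': [[-0.975, -0.22, 0.018], [-0.162, 0.66, -0.734], [0.15, -0.719, -0.679]], 't': [467.471, 39.288, 1301.711]}
0.5
```

View pics/a.png

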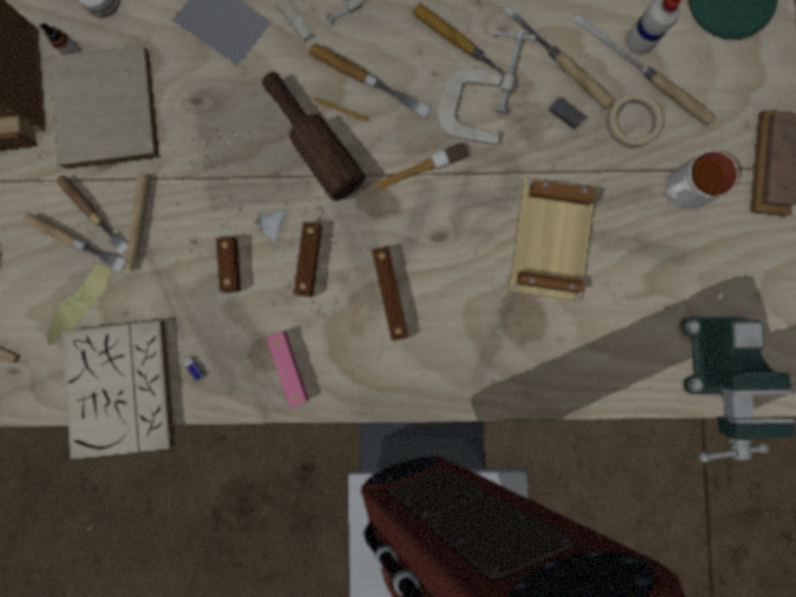

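View pics/b.png

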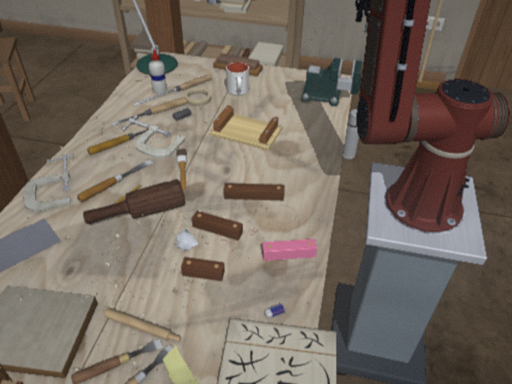

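The top view shows the short spacer at (228,264), the medium at (308,259), the long at (390,293), the pink decoy at (286,369) and the jig at (555,240). The network's best "medium" is the pink one. The real medium is the region at raw (197,166). I'll fit box outlines to the masks, go above it and look again.

```bash
cat > h.py <<'E'
from station import *
import cv2, numpy as np
from scipy.optimize import least_squares
from scipy.spatial.transform import Rotation as Ro
def box(l,w,z0,z1,x=0): return np.array([[x+i*l/2,j*w/2,z] for i in(-1,1) for j in(-1,1) for z in(z0,z1)])
MED=box(132,32,0,36)
JIG=np.vstack([box(210,130,0,14),box(22,110,14,50,81),box(22,110,14,50,-81)])
def cam(name,obs=None):
    c=get_calibration(name)
    if name=="wrist":
        T=np.eye(4); T[:3,:3]=Ro.from_euler('xyz',obs['ee_rot'],degrees=True).as_matrix(); T[:3,3]=obs['tcp_pos']
        M=np.linalg.inv(T@np.array(c['mount'])); R,t=M[:3,:3],M[:3,3]
    else: R,t=np.array(c['R']),np.array(c['t'])
    def P(X):
        q=X@R.T+t; return np.c_[c['fx']*q[:,0]/q[:,2]+c['cx'],c['fy']*q[:,1]/q[:,2]+c['cy']]
    return P
def desc(hull):
    m=cv2.moments(hull.astype(np.float32)); a=m['m00']
    return np.array([m['m10']/a,m['m01']/a]),np.array([m['mu20']-m['mu02'],2*m['mu11']])/a**2,a
def fit(region,pts,P,x0):
    hull=cv2.convexHull(np.argwhere(region)[:,::-1].astype(np.float32))
    c,o,a=desc(hull)
    def model(p):
        X=pts@Ro.from_euler('z',p[2],degrees=True).as_matrix().T+[p[0],p[1],0]
        return desc(cv2.convexHull(P(X).astype(np.float32)))
    def f(p):
        c2,o2,_=model(p); return np.r_[c2-c,200*(o2-o)]
    s=least_squares(f,x0,diff_step=1e-3,x_scale=[100,100,10])
    return np.round(s.x,1), round(s.cost,2), round(a/model(s.x)[2],2)
E
python3 - <<'E'
from h import *
def find(n,c,px):
    ds=[d for d in regions_of(n,c) if np.hypot(*(np.array(d['extent'][:2])-px))<20]
    return ds[0]['region']
get_image("top");P=cam("top")
m=None
for n in ("spacer_long","spacer_medium"):
    try: m=find(n,"top",(197,166)); break
    except IndexError: pass
x=fit(m,MED,P,[500,100,1]); print("med",x)
j=fit(find("jig","top",(355,153)),JIG,P,[500,-250,1]); print("jig",j)
x=x[0]
print(solve_ik([x[0],x[1],230],[180,0,x[2]]),solve_ik([j[0][0],j[0][1],230],[180,0,j[0][2]]))
goto([x[0]-40,x[1],240],[180,0,x[2]])
o=get_obs(); im=get_image("wrist"); P=cam("wrist",o)
for n in ("spacer_medium","spacer_long","spacer_short"):
    for d in regions_of(n,"wrist"): print(n,round(d['score'],2),np.round(d['extent']),fit(d['region'],MED,P,[x[0],x[1],x[2]+.1]))
cv2.imwrite('pics/c.png',im[:,:,::-1]); print(get_obs()['t'])
E
```

```text
med (array([534.6, 229.7,  -7.6]), np.float64(0.08), 0.92)
jig (array([ 567. , -213.8,   -8.9]), np.float64(0.13), 0.97)
[ 1.63419450e+01  7.28592433e+00  9.84919618e+01 -2.54444375e-14
  7.42221139e+01  1.13941945e+02] [-2.72935334e+01  1.02030830e+01  9.51877375e+01 -2.54444375e-14
  7.46091794e+01  7.16064666e+01]
spacer_medium 0.96 [254. 131.  28. 118.] (array([532.1, 226.8,  -7.9]), np.float64(3.06), 0.99)
spacer_medium 0.77 [247. 276.  62.  94.] (array([338.1, 263.2,  18.7]), np.float64(0.16), 0.96)
spacer_long 0.93 [376. 166.  68. 141.] (array([471.7,  82.8,  12. ]), np.float64(86.81), 1.23)
spacer_short 0.66 [135. 154.  61.  82.] (array([523. , 372.8,   3.3]), np.float64(97.41), 0.7)
3.8583
```

View pics/c.png

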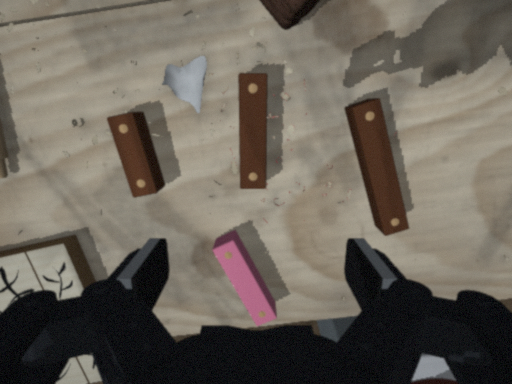

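The wrist view shows the dark medium spacer at (253,131), with the pink one at (245,278) and the short and long on either side. The fit agrees with the top camera to 3 mm, so I'll grasp, lift and look at the jig.

```bash
python3 - <<'E'
from h import *
import station
g=getattr(station,'grasp_offset',None); print(g)
x,y,a=532.6,227.4,-7.9
z=max(8,20-(g or 10))
goto([x,y,110],[180,0,a])
move_l([x,y,z],speed=120)
print(grip(20,50)); o=get_obs(); print(o['grip_width'],o['grip_force'],o['tcp_pos'])
move_l([x,y,200],speed=200)
goto([480,-214,240],[180,0,-8.9])
o=get_obs(); print(o['grip_width'],o['grip_force'],z)
im=get_image("wrist");P=cam("wrist",o)
for d in regions_of("jig","wrist"): print(round(d['score'],2),np.round(d['extent']),fit(d['region'],JIG,P,[567,-214,-8.9]))
held=MED.copy(); 
for d in regions_of("spacer_medium","wrist"): print('sp',round(d['score'],2),np.round(d['extent']))
cv2.imwrite('pics/d.png',im[:,:,::-1]); print(get_obs()['t'])
E
```

```text
18.700000000000003
False
31.35068972035099 51.82380795478821 [533.19929505 227.58091605   8.56453875]
31.158731980242997 51.45605385303497 8
0.59 [249.  90. 121. 176.] (array([ 559.2, -216.6,  -10. ]), np.float64(2.33), 0.95)
sp 0.7 [258. 221.  85. 223.]
8.9
```

View pics/d.png

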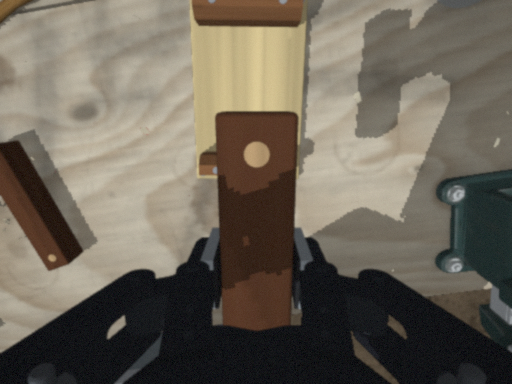

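The spacer is gripped, and its far end shows at (257,112). The jig is cut off at the top of the picture, so I'll move forward for a full view and check the hold.

```bash
python3 - <<'E'
from h import *
move_l([535,-214,270],speed=200)
o=get_obs(); im=get_image("wrist");P=cam("wrist",o)
for d in regions_of("jig","wrist"): print(round(d['score'],2),np.round(d['extent']),fit(d['region'],JIG,P,[567,-214,-8.9]))
t=o['tcp_pos']; print(t,o['ee_rot'])
Rz=Ro.from_euler('z',-8.9,degrees=True).as_matrix()
big=im.copy()
for p in P((MED-[0,0,8])@Rz.T+t): cv2.circle(big,tuple(int(v) for v in p),3,(0,255,0),1)
inner=np.array([[s*70,w,z] for s in(-1,1) for w in(-55,55) for z in(14,40)]+[[s*105,w,0] for s in(-1,1) for w in(-65,65)])
for p in P(inner@Rz.T+[567,-214,0]): cv2.circle(big,tuple(int(v) for v in p),2,(0,255,255),-1)
cv2.imwrite('pics/e.png',cv2.resize(big,(800,600))[:,:,::-1]); print(get_obs()['t'])
E
```

```text
0.65 [256. 130. 106. 161.] (array([ 564.4, -217.6,   -9.7]), np.float64(0.0), 0.99)
[ 534.79509302 -213.52562761  269.6657264 ] [ 1.79996531e+02  7.83461714e-02 -8.83012359e+00]
9.4667
```

View pics/e.png

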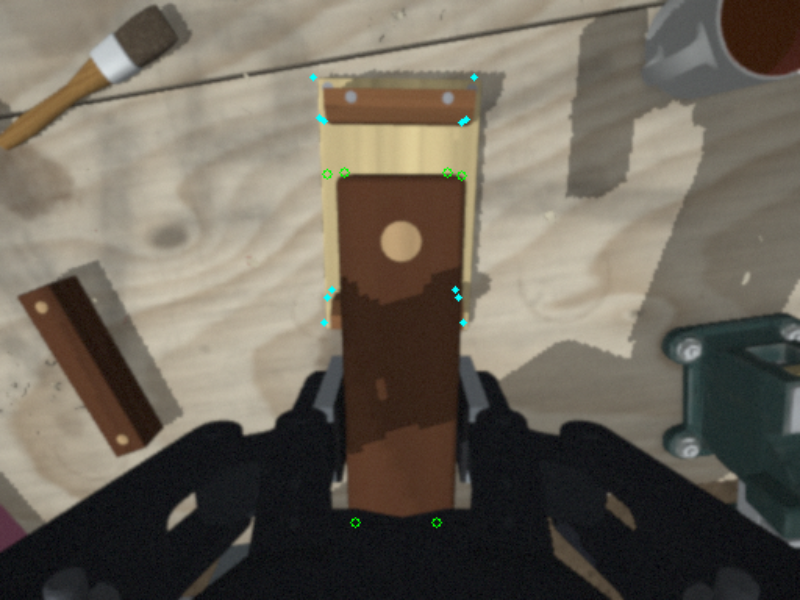

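The full view has the jig's far cheek inner edge at row 124 and the spacer's far end at row 175. The jig projections sit about 6 px left, and the held block shows the same shift, so it is a small camera tilt. Best estimate for the jig is (565, -214, -9.3). I'll go just above it and check the gaps.

```bash
python3 - <<'E'
from h import *
goto([565.2,-214.3,130],[180,0,-9.3])
move_l([565.2,-214.3,66],speed=100)
o=get_obs(); t=o['tcp_pos'];print(t,o['ee_rot'],o['wrist_force'])
a=get_image("wrist");b=get_image("side")
P=cam("side");Rz=Ro.from_euler('z',-9.3,degrees=True).as_matrix()
c,r=P(np.array([[565.,-214,40]]))[0]; c,r=int(c),int(r)
b=cv2.resize(b[r-55:r+55,c-65:c+65],(709,600),interpolation=cv2.INTER_CUBIC)
cv2.imwrite('pics/f.png',a[:,:,::-1]);cv2.imwrite('pics/g.png',b[:,:,::-1]); print(get_obs()['t'])
E
```

```text
[ 565.77588529 -214.58529231   66.59778706] [ 1.79978260e+02 -6.57381942e-02 -9.29760090e+00] [-0.52751348  0.55175431 -0.70194968]
10.9833
```

View pics/f.png

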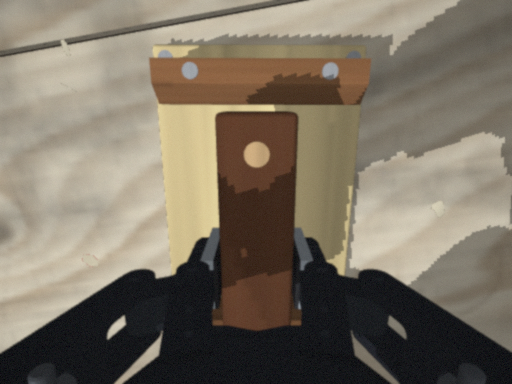

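View pics/g.png

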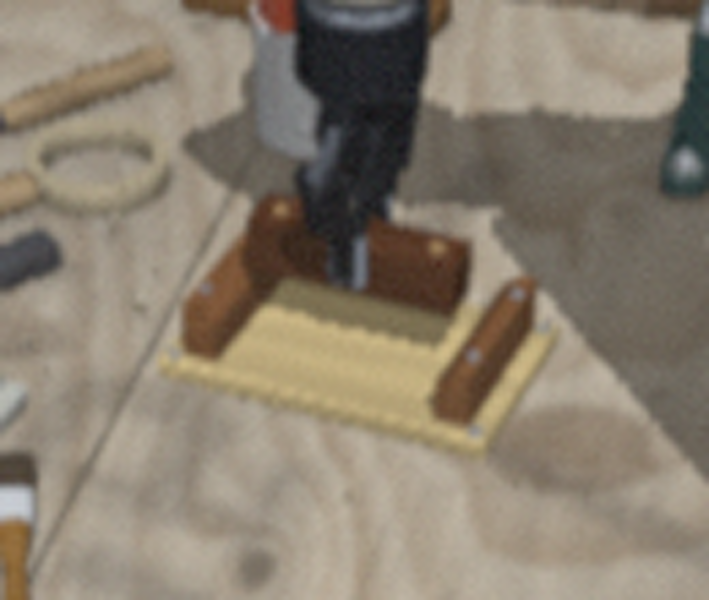

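The spacer is square to the jig and centred along the cheeks (columns 257 and 260). I'll compare the measured rows of the cheek edges (58, 84, 104) and the block end (112) with prediction.

```bash
python3 - <<'E'
from h import *
o=get_obs();P=cam("wrist",o);t=o['tcp_pos'];Rz=Ro.from_euler('z',-9.3,degrees=True).as_matrix()
for x in (563,565,567): print(x,P(np.array([[92.,0,50],[80,0,50],[70,0,40],[105,0,14]])@Rz.T+[x,-214,0])[:,1].round(1))
for d in (-2,0,2): print(d,P(np.array([[66.+d,0,27.5],[66+d,-16,27.5],[66+d,16,27.5],[66+d,0,-8.5]])@Rz.T+t).round(1).tolist())
E
```

```text
563 [ 62.9  88.4 108.7  48.2]
565 [ 58.6  84.3 105.   44.6]
567 [ 54.3  80.1 101.2  41. ]
-2 [[252.3, 117.2], [294.9, 117.3], [209.7, 117.2], [253.2, 114.8]]
0 [[252.3, 111.7], [295.1, 111.8], [209.4, 111.7], [253.2, 110.6]]
2 [[252.2, 106.2], [295.3, 106.2], [209.2, 106.1], [253.2, 106.4]]
```

The rows match a jig x of 565 and a zero block offset. Insert and release.

```bash
python3 - <<'E'
from h import *
for z in (50,36,26,22.5):
    move_l([565,-214.3,z],speed=60); o=get_obs(); print(o['tcp_pos'].round(1),o['wrist_force'].round(1))
    if np.abs(o['wrist_force']).max()>25: print("contact"); break
else:
    grip(70); move_l([565,-214.3,120],speed=150); goto([440,-214,280],[180,0,-9.3])
    a=get_image("side"); c,r=map(int,cam("side")(np.array([[565.,-214,20]]))[0])
    cv2.imwrite('pics/h.png',cv2.resize(a[r-55:r+55,c-65:c+65],(709,600))[:,:,::-1])
print(get_obs()['t'])
E
```

```text
[ 564.3 -213.9   49. ] [ 0.2  0.4 -1.3]
[ 564.3 -214.    35.1] [-0.2 -0.1 -1.3]
[ 564.4 -214.    25.2] [-0.7 -0.8 -1.3]
[ 565.2 -214.4   22.6] [0.2 0.3 1.2]
14.4833
```

View pics/h.png

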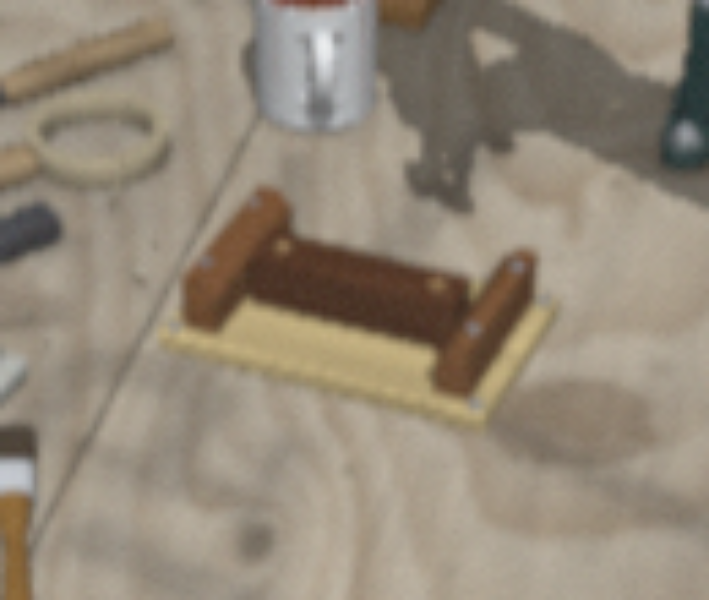

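The spacer lies flat between the cheeks, spanning (265,260) to (450,310), and the gripper is clear of it.

```bash
python3 -c "
from station import *
print(sign_off())"
```

```text
the job is handed in; nothing more can be done
None
```

The 132 mm spacer lies flat, square and mid-length between the jig's cheeks, released with the gripper clear; I never moved the other two spacers, and I handed the job in at about 14.5 s (no verdict was shown).

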